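# Close a watch into the pressure tester

## Task

Lift the watch off the tilted timing microphone and lay it gently, face up, in the middle of the round support of the pressure tester. Then put the clear cap over it on the threaded collar without letting the cap touch the watch: turn the cap backward (counter-clockwise seen from above) until it drops into the thread starts, then screw it forward (clockwise) until it is fully home, and let go. Leave the other things on the bench where they are.

Things in the scene. Friction and masses are not known exactly. Their poses are not given: they have to be found in the camera images.
- watch_mid (a point): Centre of the watch head, half-way up: round steel drum case, no strap, 40 mm across, 10.8 mm thick, blue dial, 80 g. z points out of the dial. A crown sticks out 4 mm at -x; the band is plain and free to grasp at +y and -y. At the start it lies loose on the microphone's tilted head, dial up, crown downhill, against two posts.
- watch: The same watch; the origin is the centre of its back, 5.4 mm below watch_mid; same axes.
- mic_seat (a point): Middle of the top face of the timing microphone's head, where the watch's back lies, 100 mm above the bench. The head is tipped 30 degrees and looks up and towards the middle of the bench. Axes are those of the base: z up, x and y level; the face's normal is (-sin 30, 0, cos 30) in them, y runs level across the head. Lift the watch straight off along the normal.
- microphone: The microphone, fixed to the bench: grey base 112 x 88 mm, column, tilted head; origin under mic_seat on the bench. The head is a bar only 28 mm wide across y, so the watch overhangs it by 6 mm at +y and -y. Steel jaws, 10 mm high over the head's face and 28 mm wide, stand 9 mm downhill and 4 mm uphill of the watch's edge.
- support (a point): Centre of the top of the tester's watch support: a round rubber-faced table 28 mm across, 104 mm above the bench, on the chamber's axis. z up, x towards the gauge.
- tester: The pressure tester, fixed to the bench; origin on the chamber's axis on the bench; same axes as support. Cream housing 172 x 156 x 46 mm; gauge up to 120 mm high, 50 to 112 mm from the axis towards +x. An aluminium flange 92 mm across carries the collar; its gasket face is 56 mm above the bench.
- collar (a point): Chamber axis at the flat crest of the collar's outside thread, 74 mm above the bench. Right-hand, three starts, 67.6 mm across, sinks 24 mm a turn (3.9 mm a radian). Above, a cone from 58 to 50 mm across ends 8 mm higher. Each start is open over 24 degrees. Behind it a stop dog stands 4 mm above the crest: a cap turned backward on the crest drops in; turned forward it jams on the dogs.
- cap_knob (a point): Point to grip the clear screw cap: on its axis, in its black round knob, 40 mm across, 34 mm high; 23 mm above the top plate (80 mm across), 11 mm below the knob's top. z up. It stands above support by 68.5 mm with the cap on the thread crest (72.5 on top of the dogs), 58.5 to 60.2 dropped into the starts, 53.2 fully home at the end stop, 80 to 104 degrees further forward.
- cap: The same cap, about 300 g; origin at the centre of its rim, 101 mm below cap_knob. An upright bell, open below, 112 mm high with the knob: clear tube 70 mm inside, 72 mm deep, rim ring 82 mm across. Inside, 5 mm above the rim, three 5 mm thread studs stick inwards to a 60 mm circle, unseen; their place round the axis is not given. At the start it stands on the bench on its rim.
- loupe: Bystander, leave alone: black eyeglass, 34 mm across, 30 mm high; origin under its centre.
- pot: Bystander, leave alone: clear round movement pot, 38 mm across, 12 mm high; origin under its centre.
- tweezers: Bystander, leave alone: steel tweezers lying flat, 118 mm along x; origin under the middle.
- driver: Bystander, leave alone: fine screwdriver with red collar lying flat, 94 mm along x; origin under the middle.
- oil_bottle: Bystander, leave alone: amber oil bottle with yellow cap, 28 mm across, 48 mm high; origin under its centre.
- dome: Bystander, leave alone: glass dust dome, 76 mm across, 58 mm high; origin under its centre.
- blower: Bystander, leave alone: blue-grey rubber blower bulb lying along x, 100 mm long, 60 mm high; origin under the middle.
Mind the look-alikes: they are no part of the job. Leave any green or orange look-alike of the watch alone.

How it is judged:
By the outcome, as a careful person would: the job done as asked, in the order asked, and still so for the second after the job is handed in, with the robot touching nothing.
It also fails if it takes over 72 s, if anything falls off the work surface, if the arm or the gripper's body presses on something with over 40 N, if the wrist force passes 120 N, or if a joint passes its speed limit or range.

## Robot

A 7-joint arm with a two-finger parallel gripper is mounted at the origin on the work surface. World frame = base frame: x ahead of the robot, y to its left, z up, the work surface at z = 0. Lengths are in mm, angles in rad, forces in N, time in s.
With the tool pointing down it reaches from about 400 to 875 mm from the base axis. Payload 6.5 kg.
Tool frame: the origin (TCP) lies midway between the tips of the shut fingers; the grasp point (between the pads) lies 19 mm behind it (arm.tcp_to_grasp is the distance from the TCP to the grasp point, in mm); z points along the fingers, y is the line along which they close (so a half turn about z gives the same grasp; the last joint's range is limited). The gripper opens to 88 mm and grips with 3 to 60 N. Pads are 18 mm wide; open, the fingers measure 123 mm over their backs; the gripper's body (75 mm by 187 mm) begins 45 mm behind the grasp point.
Start: joints at [-1.252, 0.536, -0.004, 1.538, 0.003, 1.067, -0.071], TCP at [243.987, 602.462, 238.716] pointing down, gripper open.
Joint ranges: [-2.7, 2.7], [-0.37, 2.16], [-1.27, 1.26], [0.24, 2.4], [-1.31, 4.45], [0.19, 1.91], [-2.76, 2.76]. Speed limits (rad/s): [2.39, 2.39, 3.14, 3.14, 3.14, 3.14, 3.14].

## Interface

Orientations are given as a unit quaternion [w, x, y, z].
In Python, from cell import arm gives the robot as it stands.
- The arm moves only by the tool step_arm, never from a script. Its arguments are lists of equal length, an entry for each row: "gripper": the closure, from 0 (fully open) to 1 (shut); "slide": the shift along the world's x, y, z in units of 50 mm (1.0 is 50 mm), a list of three; "rotation": the turn, a rotation vector about the world's x, y, z in units of 6 degrees (1.0 is 6 degrees), a list of three. In form: {"gripper": [gripper, ...], "slide": [[x, y, z], ...], "rotation": [[rx, ry, rz], ...]}. A call has exactly 8 rows; each row shifts and turns the commanded pose from where the row before left it; what a row does not reach is not made up. A row lasts 1/8 s, in which the tool goes at most 62.5 mm and 10.7 degrees, less where a joint would pass 70% of its speed; a pose out of reach is approached as far as the arm can. A call with a number of a shift or a turn outside -1 to 1 is refused whole. A call with a gripper value outside its range is refused whole. The fingers move at their own pace and stop on an object; the grip force is fixed at half the most. Time passes only in rows, so rows that do not move let the fingers close, or fill a call up. It gives the time, the measured TCP pose, the force, the opening and the grip force at its end, in the units of the state.
- arm.get_obs(): the state, without advancing time (a new reading comes with each control period).
- arm.read_camera(name): name is "side" or "top"; returns a dict with "image" (420x560x3 uint8, red, green, blue), "camera_matrix" (3x3 intrinsics, pixels), "R" (3x3) and "t" (3): a world point X has camera coordinates R X + t. Camera axes: x right, y down, z forward; pixel columns grow to the right and rows downward; lengths in mm; the calibration is good to about 2 mm. A picture is of the moment at which its call begins. There is no depth.
- arm.sign_off(): hands the job in; it is judged then, once.
The state is a dict: "time_s": time; "joint_pos": joint angles; "joint_vel": joint speeds; "joint_torque": joint torques, N m; "tool_pos": TCP position; "tool_rot": TCP orientation; "ft_force": force on the tool from outside, world axes, zero at the start; "wrist_torque": the same for the moment, N m; "finger_gap": opening from 0.0 (shut) to 1.0 (fully open); "grasp_force": force on a finger pad.
Only numpy, scipy, OpenCV 4.12 (cv2) and the standard library are available. Lean on these libraries where they do the work, as an engineer would, in place of code of your own. Each camera call takes 0.05 s, during which the arm holds its last target. There are 200 camera calls.

## Working session

There is one attempt and no reset: what is moved stays moved. The work goes in short steps, Python scripts to look and compute and a tool call to move; the robot and the scene stay as the last step left them, time stands still between calls to the robot, and variables do not carry over. Pictures are saved under pics/ and viewed, at most 10 in all, crops included, and the job is handed in when it is done.

Besides the shell and the picture viewer there is one more tool, called after "Emit:" by a JSON object that holds its "method" and its "body", one argument or row to a line. step_arm: Moves the arm, as the interface text tells. Shifts and turns lie within -1 to 1; 1 stands for 50 mm of shift or 6 degrees of turn. Its arguments: {"type":"object","properties":{"gripper":{"type":"array","items":{"type":"number"}},"slide":{"type":"array","items":{"type":"array","items":{"type":"number","minimum":-1,"maximum":1}}},"rotation":{"type":"array","items":{"type":"array","items":{"type":"number","minimum":-1,"maximum":1}}}},"required":["gripper","slide","rotation"]}

```bash
mkdir -p pics; ls; python3 - <<'E'
from cell import arm
import cv2
o=arm.get_obs(); print({k:o[k] for k in('time_s','tool_pos','tool_rot','ft_force','finger_gap')})
for n in('side','top'):
    c=arm.read_camera(n); cv2.imwrite(f'pics/{n}0.png',c['image'][:,:,::-1]); print(n,c['camera_matrix'],c['R'],c['t'])
E
```

```text
pics
{'time_s': 0.0, 'tool_pos': array([243.7886544 , 601.91903315, 237.87230551]), 'tool_rot': array([-9.57190722e-05,  1.91180609e-01,  9.81554526e-01, -8.23628945e-04]), 'ft_force': array([-0.01517613, -0.32340617,  0.0555675 ]), 'finger_gap': 0.9952412302695721}
side [[385.35741369   0.         278.86966304]
 [  0.         385.35741369 208.21126127]
 [  0.           0.           1.        ]] [[-0.99031618 -0.13681319  0.02357999]
 [-0.09278203  0.52587791 -0.84548443]
 [ 0.10327323 -0.83948471 -0.53347921]] [525.90501823 143.35455551 834.29796963]
top [[503.39965193   0.         277.80643746]
 [  0.         503.39965193 214.50178059]
 [  0.           0.           1.        ]] [[-0.03786205 -0.99927248 -0.00458083]
 [-0.97725891  0.03798432 -0.20861979]
 [ 0.20864202 -0.00342211 -0.97798609]] [ -26.20351157  545.16423188 1150.38295856]
```

View pics/side0.png

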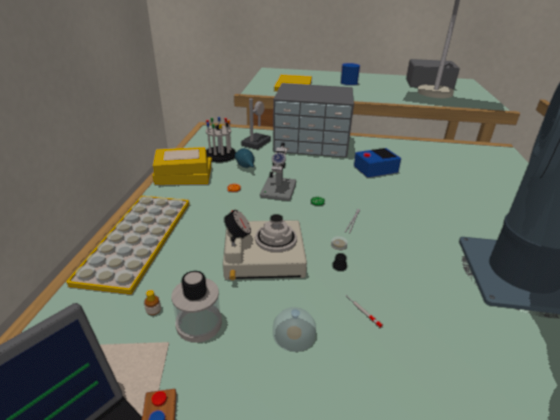

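View pics/top0.png

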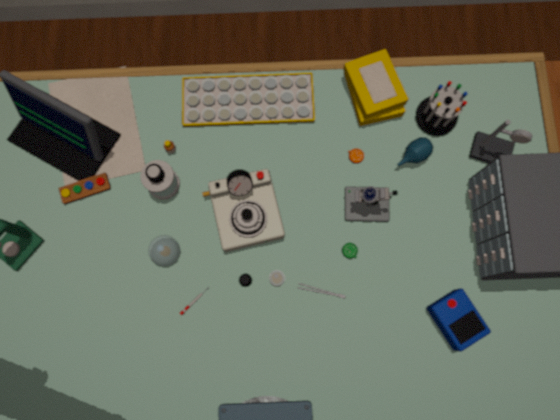

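```bash
cat > h.py <<'E'
import numpy as np, cv2
from cell import arm
def proj(c,X):
    X=np.atleast_2d(X); p=(c['camera_matrix']@(c['R']@X.T+c['t'][:,None])); return (p[:2]/p[2]).T
def ray(c,uv):
    d=c['R'].T@np.linalg.inv(c['camera_matrix'])@np.array([*uv,1.]); return -c['R'].T@c['t'],d
def onz(c,uv,z):
    o,d=ray(c,uv); return o+d*(z-o[2])/d[2]
def tri(pairs):
    A=np.zeros((3,3));b=np.zeros(3);L=[]
    for c,uv in pairs:
        o,d=ray(c,uv);d=d/np.linalg.norm(d);P=np.eye(3)-np.outer(d,d);A+=P;b+=P@o;L.append((P,o))
    X=np.linalg.solve(A,b);return X,[np.linalg.norm(P@(X-o)) for P,o in L]
def crop(im,u,v,w,h,s):
    return cv2.resize(im[v:v+h,u:u+w],None,fx=s,fy=s,interpolation=cv2.INTER_CUBIC)
E
python3 - <<'E'
from h import *
t=cv2.imread('pics/top0.png');s=cv2.imread('pics/side0.png')
a=np.hstack([crop(t,340,175,66,50,6),crop(s,250,140,66,50,6)])
b=np.hstack([crop(t,200,160,99,75,4),crop(s,215,205,99,75,4)])
cv2.imwrite('pics/c1.png',np.vstack([a,b])); 
cv2.imwrite('pics/c2.png',np.hstack([crop(t,130,150,66,60,6),crop(s,165,265,66,80,6)[:360]]))
E
```

```text
(no output)
```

View pics/c1.png

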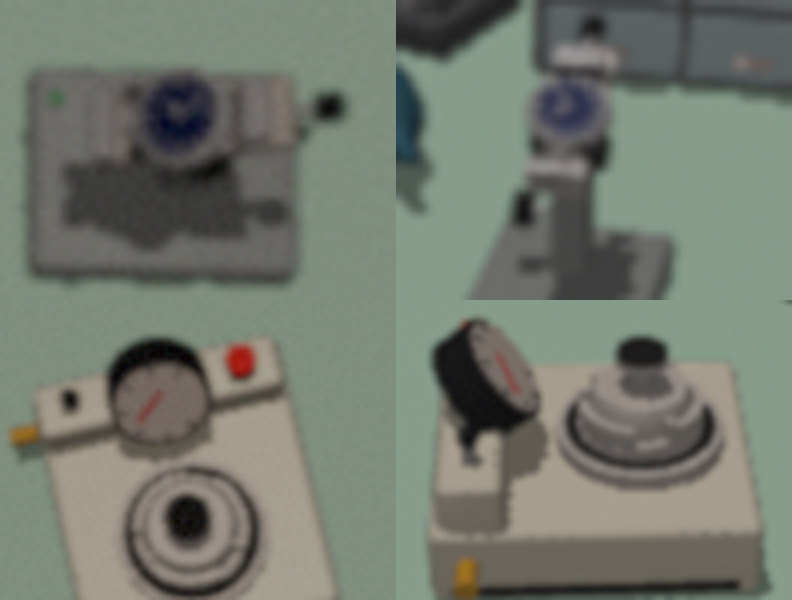

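View pics/c2.png

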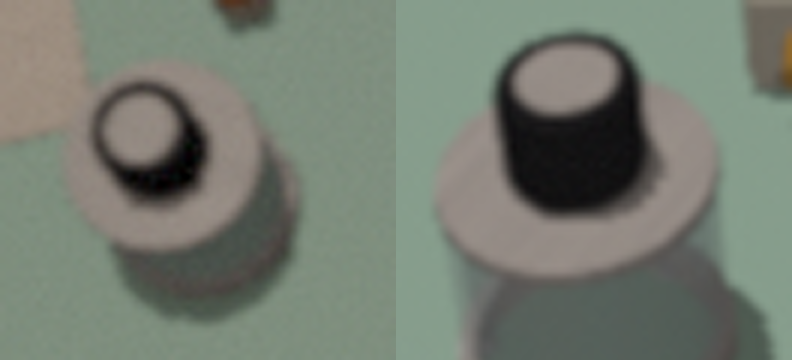

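```bash
python3 - <<'E'
from h import *
np.set_printoptions(precision=1,suppress=True)
T=arm.read_camera('top');S=arm.read_camera('side')
f=lambda u0,v0,s,U,V:(u0+(U+.5)/s-.5,v0+(V+.5)/s-.5)
print('watch',tri([(T,f(340,175,6,180,115)),(S,f(250,140,6,172,108))]),onz(T,f(340,175,6,180,115),109.4))
print('supp',tri([(T,f(200,160,4,188,220)),(S,f(215,205,4,246,52))]),onz(T,f(200,160,4,188,220),104))
print('flange',onz(T,f(200,160,4,192,232),56))
print('cap',tri([(T,f(130,150,6,141,127)),(S,f(165,265,6,171,77))]),onz(T,f(130,150,6,141,127),112))
print('mic base')
for p in[(30,70),(295,70),(297,278),(30,272)]: print(onz(T,f(340,175,6,*p),15))
print('housing')
for p in[(35,392-300),(280,342-300),(340,598-300)]: print(onz(T,f(200,160,4,*p),46))
g=cv2.cvtColor(T['image'],cv2.COLOR_RGB2HSV)
# mic base min area rect, mono grey
for n,(u,v,w,h) in dict(mic=(335,175,60,50)).items():
    r=T['image'][v:v+h,u:u+w].astype(int); m=(np.ptp(r,axis=2)<14).astype(np.uint8)
    c=max(cv2.findContours(m,0,1)[0],key=cv2.contourArea); q=cv2.boxPoints(cv2.minAreaRect(c))+[u,v]; print(q); 
    for p in q: print(onz(T,p,15))
E
```

```text
watch (array([ 572.5, -260.9,  108.7]), [np.float64(1.1223142365446748), np.float64(1.1223142365446361)]) [ 573.5 -260.8  109.4]
supp (array([536.2,  25. , 102.8]), [np.float64(0.33999571093828673), np.float64(0.33999571093828795)]) [536.3  24.9 104. ]
flange [539.2  25.6  56. ]
cap (array([646. , 239.7, 112.4]), [np.float64(1.5956897473154137), np.float64(1.5956897473152445)]) [647.8 240.1 112. ]
mic base
[ 618.9 -217.7   15. ]
[ 614.5 -328.6   15. ]
[ 525.9 -322.    15. ]
[ 532.7 -212.1   15. ]
housing
[632.9 120.3  46. ]
[658.9 -31.2  46. ]
[497.4 -61.7  46. ]
[[343. 222.]
 [343. 185.]
 [394. 185.]
 [394. 222.]]
[ 527.6 -207.8   15. ]
[ 622.3 -214.    15. ]
[ 617.3 -342.    15. ]
[ 522.7 -333.9   15. ]
```

```bash
cat >> h.py <<'E'
from scipy.spatial.transform import Rotation as Ro
np.set_printoptions(precision=3,suppress=True)
def state():
    o=arm.get_obs();q=o['tool_rot'];return o,Ro.from_quat([q[1],q[2],q[3],q[0]])
def todo(p,yang=None,z=(0,0,-1),R=None):
    """remaining shift (units) and turn (units) to TCP p, closing axis near angle yang deg"""
    o,c=state(); best=None
    z=np.array(z,float);z/=np.linalg.norm(z)
    for k in(0,180):
        a=np.radians(yang+k);y=np.array([np.cos(a),np.sin(a),0]);y-=z*(y@z);y/=np.linalg.norm(y)
        r=(Ro.from_matrix(np.c_[np.cross(y,z),y,z])*c.inv()).as_rotvec(degrees=True)/6
        if best is None or np.linalg.norm(r)<np.linalg.norm(best): best=r
    print('t',round(o['time_s'],2),'pos',o['tool_pos'],'q',o['joint_pos'],'F',o['ft_force'],'gap',o['finger_gap'],'grip',o['grasp_force'])
    print('shift',(np.array(p)-o['tool_pos'])/50,'turn',best)
N=np.array([.029,.499,.866]);WM=np.array([572.8,-263.6,104.4]);SUP=np.array([536.4,25.,104.]);KNOB=np.array([646.8,240.,101.])
WG=WM-19*N
E
python3 -c "
from h import *
todo(WG+200*N,-3.3,-N);todo(WG+100*N,-3.3,-N);todo(WG+100*N,-3.3)"
```

```text
t 0.2 pos [243.859 602.131 238.164] q [-1.252  0.537 -0.004  1.538  0.003  1.067 -0.071] F [-0.837 -0.069  0.441] gap 1.0013017076235413 grip 0.0
shift [  6.684 -15.508   0.46 ] turn [ -4.498  -2.856 -11.587]
t 0.2 pos [243.859 602.131 238.164] q [-1.252  0.537 -0.004  1.538  0.003  1.067 -0.071] F [-0.837 -0.069  0.441] gap 1.0013017076235413 grip 0.0
shift [  6.626 -16.506  -1.272] turn [ -4.498  -2.856 -11.587]
t 0.2 pos [243.859 602.131 238.164] q [-1.252  0.537 -0.004  1.538  0.003  1.067 -0.071] F [-0.837 -0.069  0.441] gap 1.0013017076235413 grip 0.0
shift [  6.626 -16.506  -1.272] turn [  0.007  -0.009 -11.876]
```

Emit:
{"method": "step_arm", "body": {
  "gripper": [0,0,0,0,0,0,0,0],
  "slide": [
    [0.4,-0.95,0.1],
    [0.4,-0.95,0.1],
    [0.4,-0.95,0.1],
    [0.4,-0.95,0.1],
    [0.4,-0.95,0.1],
    [0.4,-0.95,0.1],
    [0.4,-0.95,0.1],
    [0.4,-0.95,0.1]
  ],
  "rotation": [
    [-0.28,-0.18,-0.72],
    [-0.28,-0.18,-0.72],
    [-0.28,-0.18,-0.72],
    [-0.28,-0.18,-0.72],
    [-0.28,-0.18,-0.72],
    [-0.28,-0.18,-0.72],
    [-0.28,-0.18,-0.72],
    [-0.28,-0.18,-0.72]
  ]
}}

```text
time_s: 1.2
tool_pos: [404.4, 220.9, 278.9]
tool_rot: [0.095, 0.472, 0.871, -0.099]
ft_force: [1.0, 0.2, -0.6]
finger_gap: 1.003
grasp_force: 0.0
```

Emit:
{"method": "step_arm", "body": {
  "gripper": [0,0,0,0,0,0,0,0],
  "slide": [
    [0.43,-0.98,-0.05],
    [0.43,-0.98,-0.05],
    [0.43,-0.98,-0.05],
    [0.43,-0.98,-0.05],
    [0.43,-0.98,-0.05],
    [0.43,-0.98,-0.05],
    [0.43,-0.98,-0.05],
    [0.43,-0.98,-0.05]
  ],
  "rotation": [
    [-0.28,-0.18,-0.72],
    [-0.28,-0.18,-0.72],
    [-0.28,-0.18,-0.72],
    [-0.28,-0.18,-0.72],
    [-0.28,-0.18,-0.72],
    [-0.28,-0.18,-0.72],
    [-0.28,-0.18,-0.72],
    [-0.28,-0.18,-0.72]
  ]
}}

```text
time_s: 2.2
tool_pos: [576.6, -170.7, 258.5]
tool_rot: [0.179, 0.701, 0.665, -0.187]
ft_force: [0.6, 0.8, 0.9]
finger_gap: 1.0
grasp_force: 0.0
```

```bash
python3 -c "
from h import *
todo(WG+100*N,-3.3,-N);todo(WG+40*N,-3.3,-N)"
```

```text
t 2.2 pos [ 576.608 -170.746  258.52 ] q [-0.525  0.516  0.63   1.769  0.28   0.965 -0.174] F [0.578 0.849 0.897] gap 0.9997060083491386 grip 0.0
shift [-0.029 -1.049 -1.679] turn [ 0.007  0.024 -0.06 ]
t 2.2 pos [ 576.608 -170.746  258.52 ] q [-0.525  0.516  0.63   1.769  0.28   0.965 -0.174] F [0.578 0.849 0.897] gap 0.9997060083491386 grip 0.0
shift [-0.064 -1.648 -2.719] turn [ 0.007  0.024 -0.06 ]
```

Emit:
{"method": "step_arm", "body": {
  "gripper": [0,0,0,0,0,0,0,0],
  "slide": [
    [-0.01,-0.25,-0.4],
    [-0.01,-0.25,-0.4],
    [-0.01,-0.25,-0.4],
    [-0.01,-0.25,-0.4],
    [-0.01,-0.25,-0.4],
    [-0.01,-0.25,-0.4],
    [0,-0.15,-0.3],
    [0,0,0]
  ],
  "rotation": [
    [0,0,0],
    [0,0,0],
    [0,0,0],
    [0,0,0],
    [0,0,0],
    [0,0,0],
    [0,0,0],
    [0,0,0]
  ]
}}

```text
time_s: 3.2
tool_pos: [572.2, -252.3, 122.8]
tool_rot: [0.178, 0.7, 0.666, -0.188]
ft_force: [0.2, -0.2, -0.6]
finger_gap: 1.0
grasp_force: 0.0
```

```bash
python3 -c "
from h import *
todo(WG,-3.3,-N)
T=arm.read_camera('top');S=arm.read_camera('side')
o,_=state()
print(proj(T,[o['tool_pos'],WM]),proj(S,[o['tool_pos'],WM]))
cv2.imwrite('pics/c3.png',np.hstack([crop(T['image'],320,150,100,100,4),crop(S['image'],230,100,100,100,4)])[:,:,::-1])"
```

```text
t 3.2 pos [ 572.178 -252.296  122.817] q [-0.342  0.726  0.582  1.838  0.249  0.649 -0.138] F [ 0.161 -0.235 -0.648] gap 0.9999714110023747 grip 0.0
shift [ 0.001 -0.416 -0.697] turn [ 0.003 -0.    -0.069]
[[366.699 192.326]
 [370.432 194.515]] [[277.163 153.652]
 [277.843 158.477]]
```

View pics/c3.png

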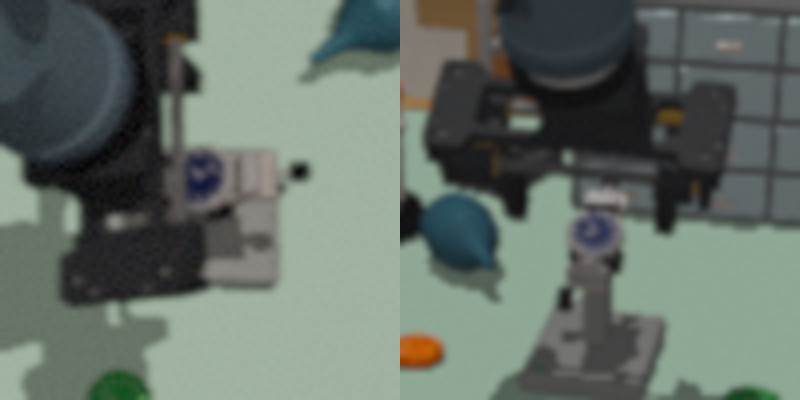

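Emit:
{"method": "step_arm", "body": {
  "gripper": [0,0,0,0,0,0,0.4,0.5],
  "slide": [
    [0,-0.07,-0.12],
    [0,-0.08,-0.14],
    [0,-0.08,-0.14],
    [0,-0.08,-0.14],
    [0,-0.06,-0.1],
    [0,-0.03,-0.05],
    [0,0,0],
    [0,0,0]
  ],
  "rotation": [
    [0,0,0],
    [0,0,0],
    [0,0,0],
    [0,0,0],
    [0,0,0],
    [0,0,0],
    [0,0,0],
    [0,0,0]
  ]
}}

```text
time_s: 4.3
tool_pos: [573.1, -272.0, 89.4]
tool_rot: [0.179, 0.7, 0.666, -0.187]
ft_force: [-0.1, 0.8, 0.3]
finger_gap: 0.799
grasp_force: 0.0
```

```bash
python3 -c "
from h import *
todo(WG,-3.3,-N)"
```

```text
t 4.3 pos [ 573.148 -271.97    89.357] q [-0.297  0.787  0.567  1.834  0.242  0.579 -0.133] F [-0.082  0.802  0.309] gap 0.7988174014390335 grip 0.0
shift [-0.018 -0.022 -0.028] turn [ 0.002  0.021 -0.077]
```

Emit:
{"method": "step_arm", "body": {
  "gripper": [0.45,0.5,0.53,0.56,0.6,0.7,0.7,0.7],
  "slide": [
    [0,-0.01,-0.02],
    [0,0,0],
    [0,0,0],
    [0,0,0],
    [0,0,0],
    [0,0,0],
    [0,0,0],
    [0,0,0]
  ],
  "rotation": [
    [0,0,0],
    [0,0,0],
    [0,0,0],
    [0,0,0],
    [0,0,0],
    [0,0,0],
    [0,0,0],
    [0,0,0]
  ]
}}

```text
time_s: 5.3
tool_pos: [571.7, -272.7, 88.1]
tool_rot: [0.178, 0.7, 0.665, -0.188]
ft_force: [-5.0, 1.9, 4.7]
finger_gap: 0.432
grasp_force: 30.0
```

Emit:
{"method": "step_arm", "body": {
  "gripper": [0.7,0.7,0.7,0.7,0.7,0.7,0.7,0.7],
  "slide": [
    [0,0.03,0.05],
    [0,0.06,0.1],
    [0.01,0.12,0.2],
    [0.01,0.18,0.3],
    [0.01,0.24,0.4],
    [0.01,0.24,0.4],
    [0.01,0.24,0.4],
    [0.01,0.2,0.35]
  ],
  "rotation": [
    [0,0,0],
    [0,0,0],
    [0,0,0],
    [0,0,0],
    [0,0,0],
    [0,0,0],
    [0,0,0],
    [0,0,0]
  ]
}}

```text
time_s: 6.3
tool_pos: [576.9, -205.4, 200.0]
tool_rot: [0.179, 0.7, 0.666, -0.186]
ft_force: [0.4, -0.9, -0.7]
finger_gap: 0.434
grasp_force: 30.0
```

```bash
python3 -c "
from h import *
todo(SUP+[0,0,5.4-19+60],100)
T=arm.read_camera('top');S=arm.read_camera('side')
o,_=state();g=o['tool_pos']+19*N
print(g,proj(T,[g]),proj(S,[g]))
u,v=proj(S,[g])[0].astype(int);a,b=proj(T,[g])[0].astype(int)
cv2.imwrite('pics/c4.png',np.hstack([crop(T['image'],a-25,b-25,50,50,8),crop(S['image'],u-25,v-25,50,50,8)])[:,:,::-1])"
```

```text
t 6.3 pos [ 576.89  -205.387  199.964] q [-0.448  0.6    0.613  1.81   0.263  0.821 -0.154] F [ 0.387 -0.937 -0.674] gap 0.43407287550372237 grip 29.999855384230614
shift [-0.81   4.608 -0.991] turn [  4.061  -3.528 -12.552]
[ 578.802 -195.504  217.008] [[347.289 179.738]] [[272.561 127.807]]
```

View pics/c4.png

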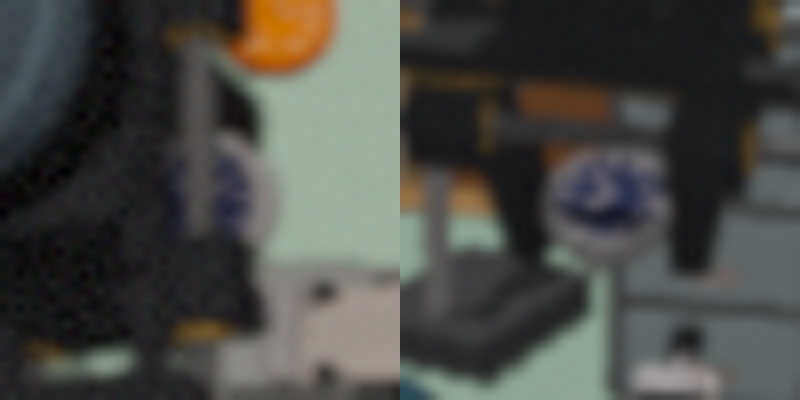

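Emit:
{"method": "step_arm", "body": {
  "gripper": [0.7,0.7,0.7,0.7,0.7,0.7,0.7,0.7],
  "slide": [
    [-0.05,0.29,0],
    [-0.05,0.29,0],
    [-0.05,0.29,0],
    [-0.05,0.29,0],
    [-0.05,0.29,0],
    [-0.05,0.29,0],
    [-0.05,0.29,0],
    [-0.05,0.29,0]
  ],
  "rotation": [
    [0.25,-0.22,-0.78],
    [0.25,-0.22,-0.78],
    [0.25,-0.22,-0.78],
    [0.25,-0.22,-0.78],
    [0.25,-0.22,-0.78],
    [0.25,-0.22,-0.78],
    [0.25,-0.22,-0.78],
    [0.25,-0.22,-0.78]
  ]
}}

```text
time_s: 7.4
tool_pos: [555.8, -90.5, 198.0]
tool_rot: [0.096, 0.905, 0.402, -0.101]
ft_force: [0.3, 1.2, -2.1]
finger_gap: 0.431
grasp_force: 30.0
```

Emit:
{"method": "step_arm", "body": {
  "gripper": [0.7,0.7,0.7,0.7,0.7,0.7,0.7,0.7],
  "slide": [
    [-0.05,0.29,0],
    [-0.05,0.29,-0.1],
    [-0.05,0.29,-0.15],
    [-0.05,0.29,-0.15],
    [-0.05,0.29,-0.15],
    [-0.05,0.29,-0.15],
    [-0.05,0.28,-0.1],
    [-0.05,0.26,-0.1]
  ],
  "rotation": [
    [0.25,-0.22,-0.78],
    [0.25,-0.22,-0.78],
    [0.25,-0.22,-0.78],
    [0.25,-0.22,-0.78],
    [0.25,-0.22,-0.78],
    [0.25,-0.22,-0.78],
    [0.25,-0.22,-0.78],
    [0.25,-0.22,-0.78]
  ]
}}

```text
time_s: 8.4
tool_pos: [535.8, 23.3, 152.9]
tool_rot: [0.001, 0.996, 0.089, -0.002]
ft_force: [0.1, 0.2, -1.1]
finger_gap: 0.432
grasp_force: 30.0
```

```bash
python3 -c "
from h import *
todo(SUP+[0,0,5.4-19+3],100);print(state()[1].as_matrix())"
```

```text
t 8.4 pos [535.832  23.32  152.93 ] q [-0.627  0.541  0.659  1.936 -0.443  0.817 -1.119] F [ 0.118  0.242 -1.118] gap 0.4316501968171011 grip 29.998278692364693
shift [ 0.011  0.034 -1.191] turn [ 0.029 -0.041 -0.037]
[[ 0.984  0.177 -0.004]
 [ 0.177 -0.984 -0.003]
 [-0.005  0.002 -1.   ]]
```

```bash
python3 -c "
from h import *
T=arm.read_camera('top');S=arm.read_camera('side')
P=[]
for n,c,(u,v) in(('top',T,(247,215)),('side',S,(276,218))):
    im=cv2.imread(f'pics/{n}0.png',0).astype(float); r=10 if n=='top' else 8
    p=im[v-r:v+r+1,u-r:u+r+1]; k=cv2.resize(p,None,fx=8,fy=8,interpolation=cv2.INTER_CUBIC)
    m=(k<65).astype(np.uint8); nn,l,st,ce=cv2.connectedComponentsWithStats(m)
    i=l[k.shape[0]//2,k.shape[1]//2]; x=(st[i][:2]+ (st[i][2:4]-1)/2.)
    f=lambda x:(u-r+(x[0]+.5)/8-.5,v-r+(x[1]+.5)/8-.5)
    print(n,st[i],ce[i],f(ce[i]),f(x),onz(c,f(ce[i]),104)); P.append((c,f(ce[i])))
print(tri(P)); im=cv2.imread('pics/top0.png',0); print(im[203:232,234:263])
"
```

```text
top [  38   33   83   92 6124] [79.43 78.83] (np.float64(246.49120264532985), np.float64(214.4161903984324)) (np.float64(246.4375), np.float64(214.375)) [536.831  25.21  104.   ]
side [  22   37   93   59 4498] [68.187 66.862] (np.float64(276.0859270787017), np.float64(217.9202979101823)) (np.float64(276.0625), np.float64(217.8125)) [535.577  27.939 104.   ]
(array([536.538,  25.309, 102.37 ]), [np.float64(0.6309008603862231), np.float64(0.6309008603862463)])
[[156 151 147 142 135 119 110 110 112 108 114 118 105  94  91  90  82  73
   63  62  76  91 110 126 140 150 153 155 158]
 [155 149 140 129 113  95 107 124 130 126 125 128 122 117 122 122 117 108
   96  96  97  89  87 100 122 137 148 153 156]
 [147 137 121 109 103 109 128 137 135 128 124 125 126 125 129 127 124 121
  117 123 129 119 105  92  94 112 131 144 153]
 [137 120 101 105 118 129 134 131 130 129 132 140 140 139 141 138 134 127
  121 124 129 134 130 111  87  84 110 136 147]
 [123 101 101 123 134 130 128 128 136 138 139 136 136 135 139 143 142 139
  133 125 122 126 135 132 111  81  85 120 139]
 [106  98 118 130 130 124 127 1
[... 2173 characters left out ...]
118 107  98  98 107 107 112 113 115 110 101 100
   95  97  97 107 123 129 117  91  60  48  87]
 [ 80  52  57  91 119 133 136 128 116 102  95  93  92  95  95  95  96 102
  114 125 123 128 131 120  99  66  47  71 107]
 [100  60  40  60  89 117 134 137 134 130 121 117 111 112 113 118 123 132
  138 139 136 129 117  98  69  50  66  99 123]
 [116  93  56  42  52  83 109 125 131 133 134 132 133 135 133 135 135 137
  135 124 110 100  83  62  51  63 100 121 128]
 [122 114  96  65  37  43  68  85  97 109 117 124 127 130 125 120 118 112
  101  89  68  56  45  44  63  97 122 128 124]
 [125 126 120 103  74  45  36  46  55  64  79  88  91  95  92  85  80  75
   61  48  36  30  44  73 100 124 130 125 126]]
```

Emit:
{"method": "step_arm", "body": {
  "gripper": [0.7,0.7,0.7,0.7,0.7,0.7,0.7,0.7],
  "slide": [
    [0.03,0.04,-0.15],
    [0,0,-0.2],
    [0,0,-0.2],
    [0,0,-0.2],
    [0,0,-0.2],
    [0,0,-0.15],
    [0,0,-0.06],
    [0,0,0]
  ],
  "rotation": [
    [0.03,-0.04,-0.04],
    [0,0,0],
    [0,0,0],
    [0,0,0],
    [0,0,0],
    [0,0,0],
    [0,0,0],
    [0,0,0]
  ]
}}

```text
time_s: 9.5
tool_pos: [537.5, 24.9, 95.1]
tool_rot: [0.0, 0.996, 0.088, -0.001]
ft_force: [1.3, -0.4, 0.1]
finger_gap: 0.432
grasp_force: 30.0
```

```bash
python3 -c "
from h import *
SUP=np.array([537.2,25.3,104]);todo(SUP+[0,0,5.4-19],100)
T=arm.read_camera('top');S=arm.read_camera('side')
o,_=state();g=o['tool_pos']+[0,0,24.4]
print(proj(T,[g]),proj(S,[g]))
cv2.imwrite('pics/c5.png',np.hstack([crop(T['image'],222,190,50,50,8),crop(S['image'],250,190,50,50,8)])[:,:,::-1])"
```

```text
t 9.5 pos [537.475  24.927  95.134] q [-0.57   0.63   0.585  1.96  -0.524  0.707 -1.059] F [ 1.32  -0.421  0.135] gap 0.43157249989655877 grip 29.999931156635284
shift [-0.005  0.007 -0.095] turn [ 0.006 -0.009 -0.022]
[[246.141 212.57 ]] [[275.421 210.718]]
```

View pics/c5.png

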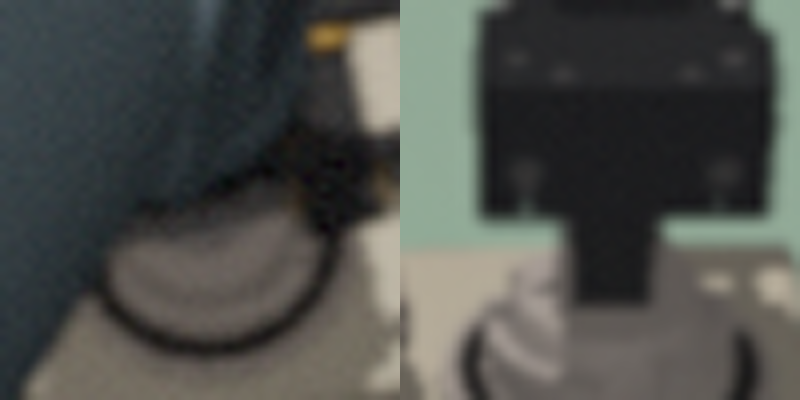

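Emit:
{"method": "step_arm", "body": {
  "gripper": [0.7,0.7,0.7,0.7,0.7,0.7,0.7,0.7],
  "slide": [
    [0,0,-0.02],
    [0,0,-0.02],
    [0,0,-0.015],
    [0,0,-0.01],
    [0,0,0],
    [0,0,0],
    [0,0,0],
    [0,0,0]
  ],
  "rotation": [
    [0,0,0],
    [0,0,0],
    [0,0,0],
    [0,0,0],
    [0,0,0],
    [0,0,0],
    [0,0,0],
    [0,0,0]
  ]
}}

```text
time_s: 10.6
tool_pos: [537.5, 25.0, 92.0]
tool_rot: [0.0, 0.996, 0.088, -0.0]
ft_force: [0.6, -0.4, -0.9]
finger_gap: 0.432
grasp_force: 30.0
```

Emit:
{"method": "step_arm", "body": {
  "gripper": [0.7,0.7,0.7,0.7,0.7,0.7,0.7,0.7],
  "slide": [
    [0,0,-0.01],
    [0,0,-0.01],
    [0,0,-0.005],
    [0,0,0],
    [0,0,0],
    [0,0,0],
    [0,0,0],
    [0,0,0]
  ],
  "rotation": [
    [0,0,0],
    [0,0,0],
    [0,0,0],
    [0,0,0],
    [0,0,0],
    [0,0,0],
    [0,0,0],
    [0,0,0]
  ]
}}

```text
time_s: 11.6
tool_pos: [537.5, 25.0, 90.7]
tool_rot: [0.0, 0.996, 0.088, -0.0]
ft_force: [-0.3, 0.4, -0.6]
finger_gap: 0.436
grasp_force: 30.0
```

Emit:
{"method": "step_arm", "body": {
  "gripper": [0.7,0.7,0.7,0.7,0.7,0.7,0.7,0.7],
  "slide": [
    [0,0,-0.01],
    [0,0,-0.01],
    [0,0,0],
    [0,0,0],
    [0,0,0],
    [0,0,0],
    [0,0,0],
    [0,0,0]
  ],
  "rotation": [
    [0,0,0],
    [0,0,0],
    [0,0,0],
    [0,0,0],
    [0,0,0],
    [0,0,0],
    [0,0,0],
    [0,0,0]
  ]
}}

```text
time_s: 12.6
tool_pos: [537.5, 25.0, 90.2]
tool_rot: [-0.0, 0.996, 0.088, -0.0]
ft_force: [-1.8, -0.1, 6.2]
finger_gap: 0.434
grasp_force: 30.0
```

Emit:
{"method": "step_arm", "body": {
  "gripper": [0.56,0.54,0.5,0.4,0.3,0.2,0.2,0.2],
  "slide": [
    [0,0,0.005],
    [0,0,0],
    [0,0,0],
    [0,0,0],
    [0,0,0],
    [0,0,0],
    [0,0,0.05],
    [0,0,0.15]
  ],
  "rotation": [
    [0,0,0],
    [0,0,0],
    [0,0,0],
    [0,0,0],
    [0,0,0],
    [0,0,0],
    [0,0,0],
    [0,0,0]
  ]
}}

```text
time_s: 13.6
tool_pos: [537.2, 24.9, 100.1]
tool_rot: [0.0, 0.996, 0.088, -0.001]
ft_force: [0.2, -0.3, -0.5]
finger_gap: 0.795
grasp_force: 0.0
```

```bash
python3 -c "
from h import *
todo([645,240,202],-45)"
```

```text
t 13.6 pos [537.234  24.91  100.115] q [-0.576  0.622  0.592  1.959 -0.517  0.716 -1.064] F [ 0.228 -0.277 -0.457] gap 0.7945868540515336 grip 0.0
shift [2.155 4.302 2.038] turn [ 0.01  -0.012  5.812]
```

Emit:
{"method": "step_arm", "body": {
  "gripper": [0.2,0.1,0,0,0,0,0,0],
  "slide": [
    [0,0,0.3],
    [0,0,0.5],
    [0,0,0.8],
    [0.2,0.4,0.6],
    [0.4,0.8,0],
    [0.4,0.8,0],
    [0.4,0.8,0],
    [0.4,0.8,0]
  ],
  "rotation": [
    [0,0,0],
    [0,0,0],
    [0,0,0],
    [0,0,0],
    [0,0,0],
    [0,0,0],
    [0,0,0],
    [0,0,0]
  ]
}}

```text
time_s: 14.6
tool_pos: [628.1, 206.3, 211.3]
tool_rot: [0.0, 0.996, 0.088, 0.0]
ft_force: [0.4, -0.0, 0.5]
finger_gap: 1.001
grasp_force: 0.0
```

```bash
python3 -c "
from h import *
todo([646.8,240,82],-80)
T=arm.read_camera('top');S=arm.read_camera('side')
for n,c in(('t',T),('s',S)):cv2.imwrite(f'pics/{n}6.png',c['image'][:,:,::-1])
g=np.array([[537.2,25.3,114.8]]);print(proj(T,g),proj(S,g))
cv2.imwrite('pics/c6.png',np.hstack([crop(T['image'],222,190,50,50,8),crop(S['image'],250,190,50,50,8)])[:,:,::-1])"
```

```text
t 14.6 pos [628.15  206.35  211.324] q [-0.814  0.666  0.663  1.56  -0.447  1.072 -1.432] F [ 0.385 -0.004  0.54 ] gap 1.000896377530606 grip 0.0
shift [ 0.373  0.673 -2.586] turn [ 0.003  0.003 -0.022]
[[246.139 213.273]] [[275.601 212.868]]
```

View pics/c6.png

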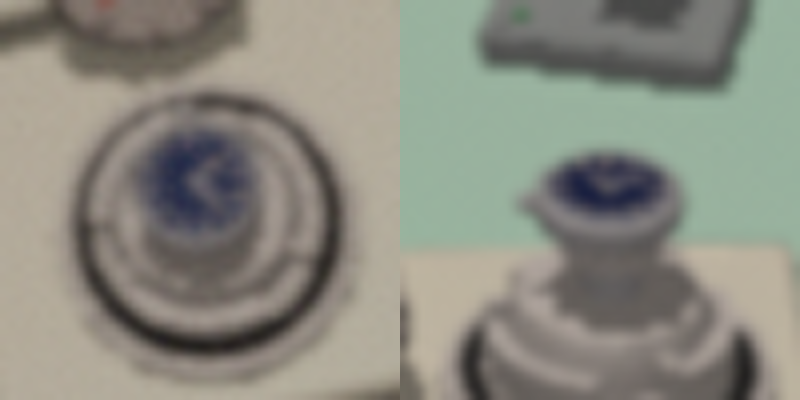

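```bash
python3 -c "
from h import *
T=arm.read_camera('top');S=arm.read_camera('side');P=[]
for n,c,(u,v),sup in(('t',T,(246,212),(246.49,214.42)),('s',S,(276,213),(276.09,217.92))):
    im=cv2.imread(f'pics/{n}6.png').astype(np.float32); r=11
    p=cv2.resize(im[v-r:v+r+1,u-r:u+r+1],None,fx=8,fy=8,interpolation=cv2.INTER_CUBIC)
    m=((p[...,0]-p[...,2])>20).astype(np.uint8);m=cv2.morphologyEx(m,cv2.MORPH_CLOSE,np.ones((15,15)))
    nn,l,st,ce=cv2.connectedComponentsWithStats(m);i=1+st[1:,4].argmax()
    q=(u-r+(ce[i][0]+.5)/8-.5,v-r+(ce[i][1]+.5)/8-.5);P.append((c,q))
    print(n,st[i],q,onz(c,q,114.8),'minus support',onz(c,q,114.8)-onz(c,sup,104))
print(tri(P))
# cap knob top, plate
from h import *
for n,c,(u,v),r in(('top',T,(153,171),9),('side',S,(193,278),12)):
    im=cv2.imread(f'pics/{n}0.png',0).astype(np.float32)
    k=cv2.resize(im[v-r:v+r+1,u-r:u+r+1],None,fx=8,fy=8,interpolation=cv2.INTER_CUBIC);m=(k>85).astype(np.uint8)
    nn,l,st,ce=cv2.connectedComponentsWithStats(m);i=l[k.shape[0]//2,k.shape[1]//2];q=(u-r+(ce[i][0]+.5)/8-.5,v-r+(ce[i][1]+.5)/8-.5)
    print(n,st[i],q,onz(c,q,112))
"
```

```text
t [  53   53   63   78 2526] (np.float64(244.39311163895488), np.float64(211.8370447347585)) [540.712  29.206 114.8  ] minus support [ 3.89   3.992 10.8  ]
s [  45   72   86   42 1964] (np.float64(275.14517566191444), np.float64(213.4956084521385)) [537.792  27.851 114.8  ] minus support [ 2.223 -0.086 10.8  ]
(array([539.004,  29.127, 115.953]), [np.float64(1.4187299182949071), np.float64(1.4187299182950286)])
top [  23   27  103   97 7624] (np.float64(152.83515870933894), np.float64(170.96473307974816)) [647.288 240.669 112.   ]
side [   28    48   141    97 10679] (np.float64(192.81258193651092), np.float64(277.4888156662609)) [644.826 239.931 112.   ]
```

```bash
python3 -c "
from h import *
T=arm.read_camera('top');S=arm.read_camera('side')
for n,c,(u,v),sup in(('t',T,(246,212),(246.49,214.42)),('s',S,(276,213),(276.09,217.92))):
  im=cv2.imread(f'pics/{n}6.png').astype(np.float32); r=11
  p=cv2.resize(im[v-r:v+r+1,u-r:u+r+1],None,fx=8,fy=8,interpolation=cv2.INTER_CUBIC)
  for th in(5,10,15):
    m=((p[...,0]-p[...,2])>th).astype(np.uint8)
    if n=='s': m&=(p[...,0]-p[...,1]>th).astype(np.uint8)
    nn,l,st,ce=cv2.connectedComponentsWithStats(m);i=1+st[1:,4].argmax()
    e=cv2.fitEllipse(cv2.convexHull(np.argwhere(l==i)[:,::-1].astype(np.int32)))
    q=(u-r+(e[0][0]+.5)/8-.5,v-r+(e[0][1]+.5)/8-.5)
    print(n,th,st[i],e,q,onz(c,q,114.8)-onz(c,sup,104))
"
```

```text
t 5 [  39   44  107  104 8163] ((92.68585968017578, 95.13597106933594), (103.29388427734375, 106.640380859375), 74.97032165527344) (246.14823246002197, 212.454496383667) [ 2.29   0.018 10.8  ]
t 10 [  44   46   98   99 6194] ((92.8775863647461, 94.6283950805664), (97.86882019042969, 98.77381134033203), 136.7456512451172) (246.17219829559326, 212.3910493850708) [ 2.436 -0.041 10.8  ]
t 15 [  49   50   70   91 3574] ((92.16230773925781, 93.64852142333984), (88.48112487792969, 91.22679901123047), 178.05848693847656) (246.08278846740723, 212.26856517791748) [ 2.731  0.156 10.8  ]
s 5 [  30   61  114   63 5467] ((88.24776458740234, 92.0131607055664), (63.51893997192383, 114.47425079345703), 90.89545440673828) (275.5934705734253, 213.0641450881958) [ 1.538 -1.886 10.8  ]
s 10 [  35   64  106   56 4365] ((88.03428649902344, 90.97308349609375), (55.95304870605469, 106.40119934082031), 90.16387939453125) (275.56678581237793, 212.93413543701172) [ 1.665 -2.371 10.8  ]
s 15 [  41   67   97   50 3163] ((88.05378723144531, 90.74040222167969), (49.62935256958008, 97.92455291748047), 90.06986999511719) (275.56922340393066, 212.90505027770996) [ 1.676 -2.483 10.8  ]
```

```bash
python3 -c "
from h import *
from scipy.optimize import least_squares
from scipy.ndimage import map_coordinates
T=arm.read_camera('top');S=arm.read_camera('side')
a=np.linspace(0,2*np.pi,180,endpoint=False)
for n,c in(('t',T),('s',S)):
    im=cv2.imread(f'pics/{n}6.png',0).astype(float)
    for z in(56,58):
      rs=np.arange(30,52,.4);best=[]
      x0=np.array([538.,25.])
      for it in range(4):
        pts=[]
        for t in a:
            X=np.c_[x0[0]+rs*np.cos(t),x0[1]+rs*np.sin(t),np.full(len(rs),z)];uv=proj(c,X)
            g=map_coordinates(im,[uv[:,1],uv[:,0]],order=1);i=g.argmin()
            if g[i]<75 and 0<i<len(rs)-1: pts.append(X[i,:2])
        pts=np.array(pts);f=least_squares(lambda p:np.hypot(*(pts-p[:2]).T)-p[2],[*x0,40],loss='soft_l1');x0=f.x[:2]
      print(n,z,f.x,len(pts),np.abs(f.fun).mean())
"
```

```text
t 56 [539.58   25.695  37.53 ] 106 0.3877174409109926
t 58 [539.171  25.56   37.457] 106 0.38538604890921946
s 56 [536.485  23.48   37.416] 109 0.5665874272361098
s 58 [536.104  26.144  37.294] 109 0.5629909033034363
```

Emit:
{"method": "step_arm", "body": {
  "gripper": [0,0,0,0,0,0,0,0],
  "slide": [
    [0.18,0.34,-0.3],
    [0.18,0.34,-0.4],
    [0,0,-0.4],
    [0,0,-0.4],
    [0,0,-0.4],
    [0,0,-0.4],
    [0,0,-0.2],
    [0,0,-0.06]
  ],
  "rotation": [
    [0,0,0],
    [0,0,0],
    [0,0,0],
    [0,0,0],
    [0,0,0],
    [0,0,0],
    [0,0,0],
    [0,0,0]
  ]
}}

```text
time_s: 16.0
tool_pos: [645.3, 238.8, 81.3]
tool_rot: [0.0, 0.996, 0.088, -0.001]
ft_force: [-0.8, -0.1, -0.3]
finger_gap: 0.999
grasp_force: 0.0
```

Emit:
{"method": "step_arm", "body": {
  "gripper": [0.3,0.4,0.5,0.53,0.56,0.7,0.7,0.7],
  "slide": [
    [0,0,0],
    [0,0,0],
    [0,0,0],
    [0,0,0],
    [0,0,0],
    [0,0,0],
    [0,0,0],
    [0,0,0]
  ],
  "rotation": [
    [0,0,0],
    [0,0,0],
    [0,0,0],
    [0,0,0],
    [0,0,0],
    [0,0,0],
    [0,0,0],
    [0,0,0]
  ]
}}

```text
time_s: 17.0
tool_pos: [645.5, 239.4, 82.1]
tool_rot: [-0.0, 0.996, 0.088, -0.0]
ft_force: [-1.2, 2.1, 1.7]
finger_gap: 0.445
grasp_force: 30.0
```

```bash
python3 -c "
from h import *
todo([646,240.4,82],-80)"
```

```text
t 17.0 pos [645.5   239.422  82.09 ] q [-0.778  0.858  0.571  1.546 -0.548  0.903 -1.412] F [-1.192  2.12   1.726] gap 0.4452340116973579 grip 29.977799439802766
shift [ 0.01   0.02  -0.002] turn [-0.001 -0.007 -0.025]
```

Emit:
{"method": "step_arm", "body": {
  "gripper": [0.7,0.7,0.7,0.7,0.7,0.7,0.7,0.7],
  "slide": [
    [0,0,0.1],
    [0,0,0.3],
    [0,0,0.4],
    [0,0,0.5],
    [0,0,0.5],
    [0,0,0.5],
    [0,0,0.4],
    [0,0,0.2]
  ],
  "rotation": [
    [0,0,0],
    [0,0,0],
    [0,0,0],
    [0,0,0],
    [0,0,0],
    [0,0,0],
    [0,0,0],
    [0,0,0]
  ]
}}

```text
time_s: 18.0
tool_pos: [646.0, 238.9, 228.9]
tool_rot: [-0.0, 0.996, 0.088, 0.001]
ft_force: [0.4, -1.0, -3.4]
finger_gap: 0.445
grasp_force: 30.0
```

Emit:
{"method": "step_arm", "body": {
  "gripper": [0.7,0.7,0.7,0.7,0.7,0.7,0.7,0.7],
  "slide": [
    [-0.1,-0.2,0],
    [-0.25,-0.5,0],
    [-0.35,-0.7,0],
    [-0.35,-0.7,0],
    [-0.35,-0.7,0],
    [-0.35,-0.7,0],
    [-0.25,-0.5,0],
    [-0.1,-0.2,0]
  ],
  "rotation": [
    [0,0,0],
    [0,0,0],
    [0,0,0],
    [0,0,0],
    [0,0,0],
    [0,0,0],
    [0,0,0],
    [0,0,0]
  ]
}}

```text
time_s: 19.0
tool_pos: [538.8, 26.8, 226.4]
tool_rot: [0.0, 0.996, 0.087, -0.001]
ft_force: [0.4, 0.2, -2.6]
finger_gap: 0.447
grasp_force: 30.0
```

Emit:
{"method": "step_arm", "body": {
  "gripper": [0.7,0.7,0.7,0.7,0.7,0.7,0.7,0.7],
  "slide": [
    [-0.04,-0.07,0],
    [0,0,0],
    [0,0,0],
    [0,0,0],
    [0,0,0],
    [0,0,0],
    [0,0,0],
    [0,0,0]
  ],
  "rotation": [
    [0,0,0],
    [0,0,0],
    [0,0,0],
    [0,0,0],
    [0,0,0],
    [0,0,0],
    [0,0,0],
    [0,0,0]
  ]
}}

```text
time_s: 20.0
tool_pos: [538.5, 25.5, 227.0]
tool_rot: [0.0, 0.996, 0.088, -0.0]
ft_force: [0.1, 0.5, -3.0]
finger_gap: 0.446
grasp_force: 30.0
```

```bash
python3 -c "
from h import *
todo([537.8,25.3,104+68.5-19],-80)
T=arm.read_camera('top');S=arm.read_camera('side')
o,_=state();g=o['tool_pos']
r=g-[0,0,82];print(r,proj(T,[r,[538,25,115]]),proj(S,[r,[538,25,115]]))
cv2.imwrite('pics/c7.png',np.hstack([crop(T['image'],200,160,100,100,4),crop(S['image'],225,150,100,100,4)])[:,:,::-1])"
```

```text
t 20.0 pos [538.494  25.485 226.974] q [-0.696  0.44   0.737  1.876 -0.356  0.961 -1.192] F [ 0.118  0.493 -3.026] gap 0.44593588620135305 grip 29.97558639384806
shift [-0.014 -0.004 -1.469] turn [ 0.004 -0.008 -0.022]
[538.49   25.452 144.976] [[245.16  209.85 ]
 [246.256 212.907]] [[275.249 200.517]
 [275.246 212.675]]
```

View pics/c7.png

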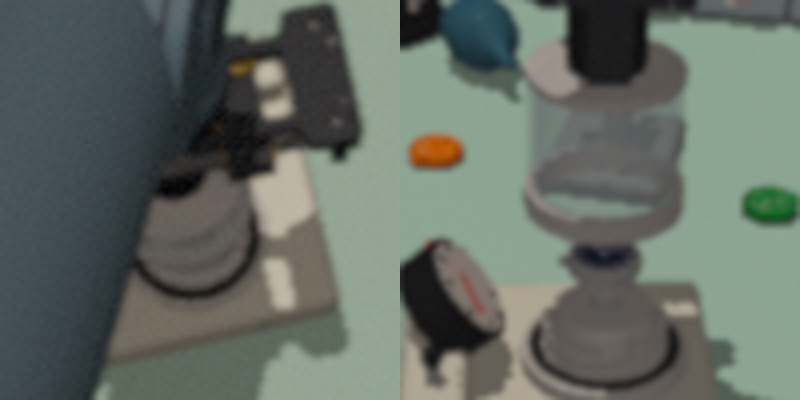

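Emit:
{"method": "step_arm", "body": {
  "gripper": [0.7,0.7,0.7,0.7,0.7,0.7,0.7,0.7],
  "slide": [
    [0,0,-0.1],
    [0,0,-0.2],
    [0,0,-0.25],
    [0,0,-0.25],
    [0,0,-0.25],
    [0,0,-0.2],
    [0,0,-0.09],
    [0,0,0]
  ],
  "rotation": [
    [0,0,0],
    [0,0,0],
    [0,0,0],
    [0,0,0],
    [0,0,0],
    [0,0,0],
    [0,0,0],
    [0,0,0]
  ]
}}

```text
time_s: 21.1
tool_pos: [538.4, 25.4, 159.8]
tool_rot: [0.0, 0.996, 0.088, -0.001]
ft_force: [0.1, -0.4, -2.1]
finger_gap: 0.45
grasp_force: 30.0
```

Emit:
{"method": "step_arm", "body": {
  "gripper": [0.7,0.7,0.7,0.7,0.7,0.7,0.7,0.7],
  "slide": [
    [0,0,-0.02],
    [0,0,-0.02],
    [0,0,-0.02],
    [0,0,-0.02],
    [0,0,-0.01],
    [0,0,0],
    [0,0,0],
    [0,0,0]
  ],
  "rotation": [
    [0,0,0],
    [0,0,0],
    [0,0,0],
    [0,0,0],
    [0,0,0],
    [0,0,0],
    [0,0,0],
    [0,0,0]
  ]
}}

```text
time_s: 22.1
tool_pos: [539.3, 25.5, 156.2]
tool_rot: [0.0, 0.996, 0.088, 0.0]
ft_force: [-0.1, -0.4, 4.7]
finger_gap: 0.45
grasp_force: 30.0
```

Emit:
{"method": "step_arm", "body": {
  "gripper": [0.7,0.7,0.7,0.7,0.7,0.7,0.7,0.7],
  "slide": [
    [0,0,-0.01],
    [0,0,-0.01],
    [0,0,-0.01],
    [0,0,0],
    [0,0,0],
    [0,0,0],
    [0,0,0],
    [0,0,0]
  ],
  "rotation": [
    [0,0,0.4],
    [0,0,0.5],
    [0,0,0.5],
    [0,0,0.5],
    [0,0,0.5],
    [0,0,0.5],
    [0,0,0.5],
    [0,0,0.3]
  ]
}}

```text
time_s: 23.1
tool_pos: [538.0, 25.4, 153.5]
tool_rot: [0.0, 0.96, 0.279, -0.001]
ft_force: [0.6, -0.3, -3.1]
finger_gap: 0.448
grasp_force: 30.0
```

```bash
python3 -c "
from h import *
todo([538.4,25.3,153.5],-80);print(arm.get_obs()['wrist_torque'])"
```

```text
t 23.1 pos [537.962  25.447 153.518] q [-0.561  0.517  0.563  1.929 -0.375  0.802 -0.797] F [ 0.586 -0.302 -3.065] gap 0.44769961233095085 grip 29.98053110204637
shift [ 0.009 -0.003 -0.   ] turn [ 0.006 -0.017 -3.733]
[-0.07   0.117  0.011]
```

Emit:
{"method": "step_arm", "body": {
  "gripper": [0.7,0.7,0.7,0.7,0.7,0.7,0.7,0.7],
  "slide": [
    [0,0,-0.02],
    [0,0,-0.01],
    [0,0,0],
    [0,0,0],
    [0,0,0],
    [0,0,0],
    [0,0,0],
    [0,0,0]
  ],
  "rotation": [
    [0,0,0],
    [0,0,0.2],
    [0,0,0.4],
    [0,0,0.4],
    [0,0,0.4],
    [0,0,0.4],
    [0,0,0.4],
    [0,0,0.4]
  ]
}}

```text
time_s: 24.1
tool_pos: [538.8, 25.3, 152.7]
tool_rot: [0.001, 0.913, 0.407, -0.0]
ft_force: [-0.0, -2.1, 4.3]
finger_gap: 0.444
grasp_force: 30.0
```

Emit:
{"method": "step_arm", "body": {
  "gripper": [0.7,0.7,0.7,0.7,0.7,0.7,0.7,0.7],
  "slide": [
    [0,0,-0.01],
    [0,0,0],
    [0,0,0],
    [0,0,0],
    [0,0,0],
    [0,0,0],
    [0,0,0],
    [0,0,0]
  ],
  "rotation": [
    [0,0,0.4],
    [0,0,0.4],
    [0,0,0.4],
    [0,0,0.4],
    [0,0,0.4],
    [0,0,0.4],
    [0,0,0.4],
    [0,0,0.4]
  ]
}}

```text
time_s: 25.1
tool_pos: [538.9, 25.6, 152.6]
tool_rot: [0.0, 0.833, 0.554, 0.0]
ft_force: [-1.2, -0.6, 9.0]
finger_gap: 0.449
grasp_force: 30.0
```

Emit:
{"method": "step_arm", "body": {
  "gripper": [0.7,0.7,0.7,0.7,0.7,0.7,0.7,0.7],
  "slide": [
    [0,0,0],
    [0,0,0],
    [0,0,0],
    [0,0,0],
    [0,0,0],
    [0,0,0],
    [0,0,0],
    [0,0,0]
  ],
  "rotation": [
    [0,0,0.4],
    [0,0,0.4],
    [0,0,0.4],
    [0,0,0.4],
    [0,0,0.4],
    [0,0,0.4],
    [0,0,0.4],
    [0,0,0.4]
  ]
}}

```text
time_s: 26.1
tool_pos: [538.9, 25.7, 152.6]
tool_rot: [0.0, 0.729, 0.685, 0.0]
ft_force: [-1.2, -0.4, 9.2]
finger_gap: 0.447
grasp_force: 30.0
```

```bash
python3 -c "
from h import *
todo([538.4,25.3,153.5],-80);print(arm.get_obs()['wrist_torque'])"
```

```text
t 26.1 pos [538.854  25.749 152.593] q [-0.38   0.479  0.32   1.919 -0.208  0.775 -0.006] F [-1.168 -0.409  9.226] gap 0.44699897530183197 grip 29.979476435109973
shift [-0.009 -0.009  0.018] turn [  0.008   0.007 -12.744]
[-0.319  0.316 -0.339]
```

Emit:
{"method": "step_arm", "body": {
  "gripper": [0.7,0.7,0.7,0.7,0.7,0.7,0.7,0.7],
  "slide": [
    [0,0,0],
    [0,0,0],
    [0,0,0],
    [0,0,0],
    [0,0,0],
    [0,0,0],
    [0,0,0],
    [0,0,0]
  ],
  "rotation": [
    [0,0,0.3],
    [0,0,0.3],
    [0,0,0.3],
    [0,0,0.3],
    [0,0,0.3],
    [0,0,0.3],
    [0,0,0.3],
    [0,0,0.3]
  ]
}}

```text
time_s: 27.1
tool_pos: [538.3, 25.4, 151.7]
tool_rot: [0.0, 0.637, 0.771, -0.0]
ft_force: [-0.2, 0.2, -1.8]
finger_gap: 0.442
grasp_force: 30.0
```

Emit:
{"method": "step_arm", "body": {
  "gripper": [0.7,0.7,0.7,0.7,0.7,0.7,0.7,0.7],
  "slide": [
    [0,0,-0.03],
    [0,0,-0.03],
    [0,0,-0.03],
    [0,0,-0.03],
    [0,0,-0.03],
    [0,0,0],
    [0,0,0],
    [0,0,0]
  ],
  "rotation": [
    [0,0,0],
    [0,0,0],
    [0,0,0],
    [0,0,0],
    [0,0,0],
    [0,0,0],
    [0,0,0],
    [0,0,0]
  ]
}}

```text
time_s: 28.1
tool_pos: [538.5, 25.5, 144.5]
tool_rot: [0.0, 0.638, 0.77, -0.0]
ft_force: [0.1, -0.8, -3.4]
finger_gap: 0.443
grasp_force: 30.0
```

```bash
python3 -c "
from h import *
todo([538.4,25.3,143],-80);print(arm.get_obs()['wrist_torque'])"
```

```text
t 28.1 pos [538.482  25.454 144.484] q [-0.329  0.485  0.254  1.922 -0.17   0.755  0.209] F [ 0.108 -0.819 -3.376] gap 0.44306442925473066 grip 29.981302181258798
shift [-0.002 -0.003 -0.03 ] turn [ 0.002  0.01  14.878]
[-0.048  0.028 -0.004]
```

Emit:
{"method": "step_arm", "body": {
  "gripper": [0.7,0.7,0.7,0.7,0.7,0.7,0.7,0.7],
  "slide": [
    [0,0,-0.01],
    [0,0,-0.01],
    [0,0,-0.01],
    [0,0,-0.01],
    [0,0,0],
    [0,0,0],
    [0,0,0],
    [0,0,0]
  ],
  "rotation": [
    [0,0,0],
    [0,0,0],
    [0,0,0],
    [0,0,0],
    [0,0,0],
    [0,0,0],
    [0,0,0],
    [0,0,0]
  ]
}}

```text
time_s: 29.1
tool_pos: [538.7, 25.5, 143.1]
tool_rot: [0.001, 0.638, 0.77, 0.0]
ft_force: [-2.3, 0.3, 5.7]
finger_gap: 0.444
grasp_force: 30.0
```

Emit:
{"method": "step_arm", "body": {
  "gripper": [0.7,0.7,0.7,0.7,0.7,0.7,0.7,0.7],
  "slide": [
    [0,0,0],
    [0,0,-0.004],
    [0,0,-0.005],
    [0,0,-0.005],
    [0,0,-0.005],
    [0,0,-0.005],
    [0,0,-0.005],
    [0,0,-0.005]
  ],
  "rotation": [
    [0,0,-0.3],
    [0,0,-0.5],
    [0,0,-0.6],
    [0,0,-0.6],
    [0,0,-0.6],
    [0,0,-0.6],
    [0,0,-0.6],
    [0,0,-0.6]
  ]
}}

```text
time_s: 30.1
tool_pos: [538.8, 25.6, 141.4]
tool_rot: [0.0, 0.797, 0.604, 0.0]
ft_force: [-3.0, 0.3, 5.9]
finger_gap: 0.444
grasp_force: 30.0
```

```bash
python3 -c "
from h import *
todo([538.4,25.3,137.4],-80);print(arm.get_obs()['wrist_torque'])"
```

```text
t 30.1 pos [538.794  25.606 141.416] q [-0.417  0.503  0.37   1.928 -0.256  0.756 -0.177] F [-2.977  0.348  5.914] gap 0.44381655822079624 grip 29.993061991408467
shift [-0.008 -0.006 -0.08 ] turn [  0.009   0.003 -10.708]
[-0.014  0.611  0.238]
```

Emit:
{"method": "step_arm", "body": {
  "gripper": [0.7,0.7,0.7,0.7,0.7,0.7,0.7,0.7],
  "slide": [
    [0.005,0,-0.006],
    [0,0,-0.006],
    [0,0,-0.006],
    [0,0,-0.006],
    [0,0,-0.006],
    [0,0,-0.006],
    [0,0,-0.006],
    [0,0,-0.006]
  ],
  "rotation": [
    [0,0,-0.7],
    [0,0,-0.7],
    [0,0,-0.7],
    [0,0,-0.7],
    [0,0,-0.7],
    [0,0,-0.7],
    [0,0,-0.7],
    [0,0,-0.7]
  ]
}}

```text
time_s: 31.1
tool_pos: [539.2, 25.4, 139.2]
tool_rot: [0.0, 0.938, 0.347, 0.0]
ft_force: [-3.4, -0.1, 5.9]
finger_gap: 0.443
grasp_force: 30.0
```

Emit:
{"method": "step_arm", "body": {
  "gripper": [0.7,0.7,0.7,0.7,0.7,0.7,0.7,0.7],
  "slide": [
    [0,0,-0.005],
    [0,0,-0.005],
    [0,0,-0.005],
    [0,0,-0.005],
    [0,0,-0.005],
    [0,0,0],
    [0,0,0],
    [0,0,0]
  ],
  "rotation": [
    [0,0,-0.6],
    [0,0,-0.6],
    [0,0,-0.6],
    [0,0,-0.6],
    [0,0,-0.5],
    [0,0,0],
    [0,0,0],
    [0,0,0]
  ]
}}

```text
time_s: 32.1
tool_pos: [539.1, 25.2, 138.1]
tool_rot: [0.0, 0.979, 0.202, -0.0]
ft_force: [-4.3, 0.1, 11.0]
finger_gap: 0.443
grasp_force: 30.0
```

```bash
python3 -c "
from h import *
todo([538.4,25.3,137.4],-80);print(arm.get_obs()['wrist_torque'])"
```

```text
t 32.1 pos [539.052  25.223 138.106] q [-0.583  0.554  0.597  1.938 -0.434  0.78  -0.904] F [-4.316  0.068 11.031] gap 0.44316919579304437 grip 29.955861177295446
shift [-0.013  0.002 -0.014] turn [ 0.003 -0.001 -2.22 ]
[-0.254  0.983  0.009]
```

Emit:
{"method": "step_arm", "body": {
  "gripper": [0.7,0.7,0.7,0.7,0.7,0.7,0.7,0.7],
  "slide": [
    [0,0,-0.004],
    [0,0,-0.004],
    [0,0,-0.004],
    [0,0,0],
    [0,0,0],
    [0,0,0],
    [0,0,0],
    [0,0,0]
  ],
  "rotation": [
    [0,0,-0.5],
    [0,0,-0.5],
    [0,0,-0.5],
    [0,0,-0.5],
    [0,0,0],
    [0,0,0],
    [0,0,0],
    [0,0,0]
  ]
}}

```text
time_s: 33.1
tool_pos: [539.2, 25.0, 137.9]
tool_rot: [0.0, 0.995, 0.099, -0.0]
ft_force: [-5.5, -1.9, 14.5]
finger_gap: 0.445
grasp_force: 30.0
```

```bash
python3 -c "
from h import *
todo([538.4,25.3,137.4],-80);print(arm.get_obs()['wrist_torque'])"
```

```text
t 33.1 pos [539.178  25.032 137.851] q [-0.62   0.57   0.651  1.94  -0.477  0.79  -1.072] F [-5.541 -1.898 14.503] gap 0.4448822111150139 grip 29.97493210248649
shift [-0.016  0.005 -0.009] turn [ 0.005 -0.    -0.236]
[-0.332  1.177  0.592]
```

Emit:
{"method": "step_arm", "body": {
  "gripper": [0.7,0.7,0.7,0.7,0.7,0.7,0.7,0.7],
  "slide": [
    [0,0,0],
    [0,0,0],
    [0,0,0],
    [0,0,0],
    [0,0,0],
    [0,0,0],
    [0,0,0],
    [0,0,0]
  ],
  "rotation": [
    [0,0,-0.4],
    [0,0,-0.4],
    [0,0,-0.4],
    [0,0,-0.4],
    [0,0,0],
    [0,0,0],
    [0,0,0],
    [0,0,0]
  ]
}}

```text
time_s: 34.1
tool_pos: [540.6, 25.3, 137.7]
tool_rot: [0.0, 1.0, 0.016, 0.001]
ft_force: [0.0, -1.2, 6.6]
finger_gap: 0.443
grasp_force: 30.0
```

```bash
python3 -c "
from h import *
todo([538.4,25.3,137.4],-80);print(arm.get_obs()['wrist_torque'])"
```

```text
t 34.1 pos [540.611  25.297 137.723] q [-0.65   0.584  0.694  1.94  -0.514  0.798 -1.207] F [ 0.039 -1.173  6.61 ] gap 0.4427099375330117 grip 29.995320606976748
shift [-0.044  0.    -0.006] turn [0.007 0.028 1.359]
[-0.247  0.065  0.58 ]
```

Emit:
{"method": "step_arm", "body": {
  "gripper": [0.56,0.5,0.3,0,0,0,0,0],
  "slide": [
    [0,0,0],
    [0,0,0],
    [0,0,0],
    [0,0,0],
    [0,0,0],
    [0,0,0.2],
    [0,0,0.5],
    [0,0,0.8]
  ],
  "rotation": [
    [0,0,0],
    [0,0,0],
    [0,0,0],
    [0,0,0],
    [0,0,0],
    [0,0,0],
    [0,0,0],
    [0,0,0]
  ]
}}

```text
time_s: 35.1
tool_pos: [538.0, 25.3, 212.1]
tool_rot: [0.0, 1.0, 0.015, -0.001]
ft_force: [0.7, 0.3, 1.1]
finger_gap: 0.999
grasp_force: 0.0
```

Emit:
{"method": "step_arm", "body": {
  "gripper": [0,0,0,0,0,0,0,0],
  "slide": [
    [0,0,0.8],
    [-0.2,0.7,0.5],
    [-0.2,0.9,0],
    [-0.2,0.9,0],
    [-0.2,0.9,0],
    [-0.2,0.9,0],
    [-0.2,0.6,0],
    [0,0,0]
  ],
  "rotation": [
    [0,0,0],
    [0,0,0],
    [0,0,0],
    [0,0,0],
    [0,0,0],
    [0,0,0],
    [0,0,0],
    [0,0,0]
  ]
}}

```text
time_s: 36.1
tool_pos: [477.7, 273.1, 276.7]
tool_rot: [-0.0, 1.0, 0.018, -0.001]
ft_force: [-0.3, 0.2, 0.5]
finger_gap: 1.002
grasp_force: 0.0
```

```bash
python3 -c "
from h import *
T=arm.read_camera('top');S=arm.read_camera('side')
X=[[538,25.3,168.2],[538,25.3,114.8]];print(arm.get_obs()['time_s'],proj(T,X),proj(S,X))
cv2.imwrite('pics/c8.png',np.hstack([crop(T['image'],200,150,80,100,5),crop(S['image'],235,160,80,100,5)])[:,:,::-1])"
```

```text
36.2 [[244.511 207.749]
 [246.13  212.931]] [[275.713 190.663]
 [275.223 212.832]]
```

View pics/c8.png

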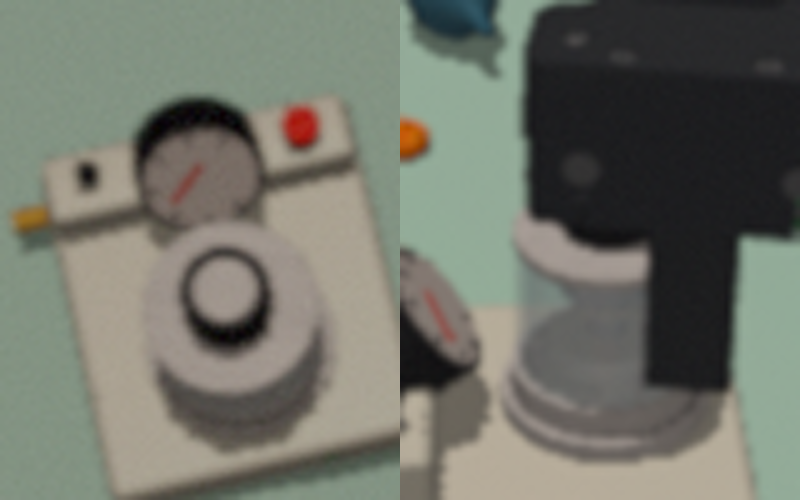

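Emit:
{"method": "step_arm", "body": {
  "gripper": [0,0,0,0,0,0,0,0],
  "slide": [
    [0.15,-0.6,0],
    [0.18,-0.75,0],
    [0.18,-0.75,0],
    [0.18,-0.75,0],
    [0.18,-0.75,0],
    [0.18,-0.75,0],
    [0.15,-0.5,0],
    [0.02,-0.1,-0.1]
  ],
  "rotation": [
    [0,0,0.6],
    [0,0,0.6],
    [0,0,0.6],
    [0,0,0.6],
    [0,0,0.6],
    [0,0,0.6],
    [0,0,0.6],
    [0,0,0.6]
  ]
}}

```text
time_s: 37.2
tool_pos: [540.1, 18.2, 272.3]
tool_rot: [0.001, 0.965, 0.261, 0.0]
ft_force: [-0.8, -0.1, -0.5]
finger_gap: 1.001
grasp_force: 0.0
```

```bash
python3 -c "
from h import *
todo([538.8,25.4,139.5],-60)"
```

```text
t 37.2 pos [540.055  18.174 272.317] q [-0.691  0.375  0.737  1.827 -0.286  1.048 -0.887] F [-0.794 -0.123 -0.486] gap 1.0009194910875223 grip 0.0
shift [-0.025  0.145 -2.656] turn [ 0.018  0.009 -0.043]
```

Emit:
{"method": "step_arm", "body": {
  "gripper": [0,0,0,0,0,0,0,0],
  "slide": [
    [-0.02,0.1,-0.2],
    [0,0.04,-0.4],
    [0,0,-0.45],
    [0,0,-0.45],
    [0,0,-0.45],
    [0,0,-0.4],
    [0,0,-0.2],
    [0,0,-0.1]
  ],
  "rotation": [
    [0,0,0],
    [0,0,0],
    [0,0,0],
    [0,0,0],
    [0,0,0],
    [0,0,0],
    [0,0,0],
    [0,0,0]
  ]
}}

```text
time_s: 38.2
tool_pos: [538.5, 30.0, 138.6]
tool_rot: [0.0, 0.965, 0.263, -0.001]
ft_force: [0.0, -0.1, 0.7]
finger_gap: 1.001
grasp_force: 0.0
```

Emit:
{"method": "step_arm", "body": {
  "gripper": [0.3,0.4,0.5,0.54,0.7,0.7,0.7,0.7],
  "slide": [
    [0,0,0],
    [0,0,0],
    [0,0,0],
    [0,0,0],
    [0,0,0],
    [0,0,0],
    [0,0,0],
    [0,0,0]
  ],
  "rotation": [
    [0,0,0],
    [0,0,0],
    [0,0,0],
    [0,0,0],
    [0,0,0],
    [0,0,0],
    [0,0,0],
    [0,0,0]
  ]
}}

```text
time_s: 39.2
tool_pos: [539.3, 29.5, 139.3]
tool_rot: [0.001, 0.965, 0.263, 0.0]
ft_force: [2.5, -3.3, 2.7]
finger_gap: 0.442
grasp_force: 30.0
```

Emit:
{"method": "step_arm", "body": {
  "gripper": [0.7,0.7,0.7,0.7,0.7,0.7,0.7,0.7],
  "slide": [
    [0,0,-0.01],
    [0,0,0],
    [0,0,0],
    [0,0,0],
    [0,0,0],
    [0,0,0],
    [0,0,0],
    [0,0,0]
  ],
  "rotation": [
    [0,0,-0.3],
    [0,0,-0.4],
    [0,0,-0.4],
    [0,0,-0.4],
    [0,0,0],
    [0,0,0],
    [0,0,0],
    [0,0,0]
  ]
}}

```text
time_s: 40.2
tool_pos: [540.9, 29.5, 139.4]
tool_rot: [0.001, 0.982, 0.187, 0.002]
ft_force: [5.0, -3.4, 5.3]
finger_gap: 0.447
grasp_force: 30.0
```

```bash
python3 -c "
from h import *
todo([538.8,25.4,139.5],-60);print(arm.get_obs()['wrist_torque'])"
```

```text
t 40.2 pos [540.936  29.549 139.443] q [-0.634  0.57   0.658  1.937 -0.48   0.791 -0.902] F [ 5.008 -3.43   5.306] gap 0.4468337796340068 grip 30.04681005142629
shift [-0.043 -0.083  0.001] turn [0.014 0.038 1.405]
[-0.999 -1.07   0.687]
```

Emit:
{"method": "step_arm", "body": {
  "gripper": [0.5,0.45,0.4,0.4,0.5,0.54,0.7,0.7],
  "slide": [
    [0,0,0],
    [0,0,0],
    [0,-0.05,0],
    [0,-0.04,0],
    [0,0,0],
    [0,0,0],
    [0,0,0],
    [0,0,0]
  ],
  "rotation": [
    [0,0,0],
    [0,0,0],
    [0,0,0.8],
    [0,0,0.7],
    [0,0,0],
    [0,0,0],
    [0,0,0],
    [0,0,0]
  ]
}}

```text
time_s: 41.2
tool_pos: [538.3, 25.8, 138.2]
tool_rot: [0.0, 0.965, 0.263, -0.001]
ft_force: [0.4, 0.3, -2.2]
finger_gap: 0.446
grasp_force: 30.0
```

Emit:
{"method": "step_arm", "body": {
  "gripper": [0.7,0.7,0.7,0.7,0.7,0.7,0.7,0.7],
  "slide": [
    [0,0,0],
    [0,0,0],
    [0,0,0],
    [0,0,0],
    [0,0,0],
    [0,0,0],
    [0,0,0],
    [0,0,0]
  ],
  "rotation": [
    [0,0,0],
    [0,0,0],
    [0,0,0],
    [0,0,0],
    [0,0,0],
    [0,0,0],
    [0,0,0],
    [0,0,0]
  ]
}}

```text
time_s: 42.2
tool_pos: [538.7, 25.5, 138.5]
tool_rot: [0.0, 0.965, 0.263, -0.0]
ft_force: [-0.9, 0.5, -4.0]
finger_gap: 0.447
grasp_force: 30.0
```

Emit:
{"method": "step_arm", "body": {
  "gripper": [0.7,0.7,0.7,0.7,0.7,0.7,0.7,0.7],
  "slide": [
    [0,0,0],
    [0,0,-0.01],
    [0,0,0],
    [0,0,0],
    [0,0,0],
    [0,0,0],
    [0,0,0],
    [0,0,0]
  ],
  "rotation": [
    [0,0,-0.4],
    [0,0,-0.4],
    [0,0,-0.4],
    [0,0,-0.4],
    [0,0,0],
    [0,0,0],
    [0,0,0],
    [0,0,0]
  ]
}}

```text
time_s: 43.2
tool_pos: [539.5, 25.8, 138.4]
tool_rot: [0.0, 0.983, 0.182, 0.0]
ft_force: [4.1, 3.3, 2.2]
finger_gap: 0.446
grasp_force: 30.0
```

```bash
python3 -c "
from h import *
todo([538.8,25.4,139.5],-60);print(arm.get_obs()['wrist_torque'])"
```

```text
t 43.2 pos [539.509  25.78  138.392] q [-0.627  0.571  0.659  1.939 -0.483  0.792 -0.902] F [4.113 3.324 2.2  ] gap 0.4463890678626552 grip 30.01233408227563
shift [-0.014 -0.008  0.022] turn [0.001 0.008 1.509]
[ 0.933 -0.574  0.598]
```

Emit:
{"method": "step_arm", "body": {
  "gripper": [0.56,0.5,0.3,0,0,0,0,0],
  "slide": [
    [0,0,0],
    [0,0,0],
    [0,0,0],
    [0,0,0],
    [0,0,0],
    [0,0,0.2],
    [0,0,0.5],
    [0,0,0.8]
  ],
  "rotation": [
    [0,0,0],
    [0,0,0],
    [0,0,0],
    [0,0,0],
    [0,0,0],
    [0,0,0],
    [0,0,0],
    [0,0,0]
  ]
}}

```text
time_s: 44.2
tool_pos: [538.0, 25.3, 213.7]
tool_rot: [0.0, 0.983, 0.182, -0.001]
ft_force: [0.1, 0.5, -0.2]
finger_gap: 0.997
grasp_force: 0.0
```

Emit:
{"method": "step_arm", "body": {
  "gripper": [0,0,0,0,0,0,0,0],
  "slide": [
    [0,0,0.8],
    [-0.2,0.7,0.5],
    [-0.2,0.9,0],
    [-0.2,0.9,0],
    [-0.2,0.9,0],
    [-0.2,0.6,0],
    [0,0,0],
    [0,0,0]
  ],
  "rotation": [
    [0,0,0],
    [0,0,0],
    [0,0,0],
    [0,0,0],
    [0,0,0],
    [0,0,0],
    [0,0,0],
    [0,0,0]
  ]
}}

```text
time_s: 45.2
tool_pos: [489.1, 224.3, 278.5]
tool_rot: [0.0, 0.983, 0.181, -0.0]
ft_force: [0.5, -0.4, 0.7]
finger_gap: 0.998
grasp_force: 0.0
```

```bash
python3 -c "
from h import *
T=arm.read_camera('top')
im=cv2.cvtColor(T['image'],cv2.COLOR_RGB2GRAY).astype(np.float32);u,v,r=244,207,9
k=cv2.resize(im[v-r:v+r+1,u-r:u+r+1],None,fx=8,fy=8,interpolation=cv2.INTER_CUBIC);m=(k>85).astype(np.uint8)
nn,l,st,ce=cv2.connectedComponentsWithStats(m);i=l[k.shape[0]//2,k.shape[1]//2];q=(u-r+(ce[i][0]+.5)/8-.5,v-r+(ce[i][1]+.5)/8-.5)
print(st[i],q,onz(T,q,168.2))
o=arm.get_obs();print(o['time_s'],o['tool_pos'],o['joint_vel'])
print(arm.sign_off())"
```

```text
[  23   26  113  108 9627] (np.float64(244.41959462968734), np.float64(207.44906902461827)) [538.678  25.484 168.2  ]
45.25 [489.231 223.996 278.435] [ 0.01   0.001 -0.     0.001 -0.004 -0.001 -0.   ]
the job is handed in; nothing more can be done
None
```

I handed the job in at 45 s: the watch lies face up on the support, and the cap is screwed on until it stopped turning and sinking. The gripper has let go and is clear. That the cap is fully home and clear of the watch is judged from arm height, torque and camera alignment, not seen directly.

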